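# Slide the loaded shuttle home under the welding horn

### The arm

A 7-joint arm with a two-finger parallel gripper is mounted at the origin on the work surface. World frame = base frame: x ahead of the robot, y to its left, z up, the work surface at z = 0. Lengths are in m, angles in rad, forces in N, time in s.
With the tool pointing down it reaches from about 0.425 to 0.875 m from the base axis. Payload 4.7 kg.
Tool frame: the origin (TCP) lies at the very end of the fingers, on their centre line; the grasp point (between the pads) lies 19 mm behind it; z points along the fingers, y is the direction in which the jaws open and shut (so a half turn about z gives the same grasp; the last joint's range is limited). The gripper opens to 87 mm and grips with 3 to 60 N. Pads are 19 mm wide; open, the fingers measure 117 mm over their backs; the gripper's body (75 mm by 190 mm) begins 51 mm behind the grasp point.
Start: joints at [-1.17, 0.321, -0.07, 1.45, 0.023, 1.371, -0.057], TCP at [0.245, 0.602, 0.223] pointing down, gripper open.
Joint ranges: [-2.86, 2.86], [-0.3, 2.09], [-1.38, 1.24], [0.06, 2.45], [-1.56, 4.7], [0.09, 2.05], [-2.69, 2.69]. Speed limits (rad/s): [2.57, 2.57, 3.14, 3.14, 3.14, 3.14, 3.14].

### API

Orientations are given as a rotation vector (axis times angle).
In Python, from bench import * gives the robot as it stands.
- The arm moves only by the shell command python3 -m jog 'ROWS' [OPENING] [FORCE]. ROWS is JSON, a list of rows, each a list of 4 numbers: the shift along the world's x, y, z in mm, then the turn about the world's z in rad. In form: [[x, y, z, twist], ...]. A call has exactly 8 rows; each row is the pose to reach, as a shift and turn from the pose commanded when the call began; what a row does not reach only later rows make up. A row lasts 1/8 s, in which the tool goes at most 62.5 mm and 10.7 degrees, less where a joint would pass 70% of its speed; a pose out of reach is approached as far as the arm can. A call with a gripper value outside its range is refused whole. OPENING is the opening, from -1 (shut) to 1 (fully open), set as the call begins (- or left out, the last holds). The fingers move at their own pace and stop on an object; FORCE is the grip in N (left out, the last holds). Time passes only in rows, so rows that repeat a pose let the fingers close, or fill a call up. It gives the time, the measured TCP pose, the force and the opening at its end, in the units of the state.
- get_state(): the state, without advancing time (a new reading comes with each control period).
- get_image(name): name is "scene" or "top" or "wrist"; returns a dict with "image" (400x640x3 uint8, red, green, blue), "fx", "fy", "cx", "cy" (pixels), "position" and "rotation" of the camera in the world; the wrist camera has in their place "tool_from_camera" (4x4, takes a point from camera to tool coordinates, whose origin is the TCP and whose axes are the flange's). Camera axes: x right, y down, z forward; pixel columns grow to the right and rows downward; lengths in m; the calibration is good to about 2 mm. The wrist camera is an equidistant fisheye: a pixel r from the principal point sees the ray r / f radians off the axis. A picture is of the moment at which its call begins: read the wrist's pose just before it. There is no depth.
- close_job(): hands the job in, once; it reports no verdict.
The state is a dict: "time": time; "joint_positions": joint angles; "qd": joint speeds; "joint_torque": joint torques, N m; "position": TCP position; "tool_rot": TCP orientation; "ft_force": force on the tool from outside, world axes, zero at the start; "torque": the same for the moment, N m; "grip_width": opening from 0.0 (shut) to 1.0 (fully open).
Only numpy, scipy, OpenCV 4.12 (cv2) and the standard library are available. Lean on these libraries where they do the work, as an engineer would, in place of code of your own. Each camera call takes 0.05 s, during which the arm holds its last target. There are 200 camera calls.

### The job

Load the grey shuttle (it has an orange handle) into the welding press: set it flat on the steel bed with its nose at the yellow guide mouth, and slide it under the guide lips and beneath the horn until the spring detent holds it fully home at the red stop. The white clip must still be seated in the blue nest, and the shuttle let go. Do not strike the horn, and leave the two parts bins and the spanner where they are.

Things in the scene. Friction and masses are not known exactly. Their poses are not given: they have to be found in the camera images.
- shuttle: Loose part carrier, 0.3 to 0.55 kg: grey plate 225 long (x) x 70 wide (y) x 10 mm thick; origin at the centre of its underside, x points to the nose (last 14 mm tapered to 58 wide), z up. Blue nest 44 x 40 mm, top 22 mm above the underside, at x = +80 mm. Orange handle at x = -85 mm. Detent notch 11 mm wide in each long edge at x = +50 mm. Starts flat on the bench
- shuttle_handle (a point): On the orange upright handle, which is 40 long (shuttle x) x 16 wide (y) with its top 55 mm above the shuttle's underside. This point is on its middle line, 42 mm above the underside. The shuttle's centre of mass lies about 40 mm from here towards the nose
- shuttle_nest (a point): On the shuttle: underside of the plate below the centre of the nest (shuttle x = +80 mm)
- clip: White moulded clip lying loose in the nest pocket (9 mm deep, 1.5 mm play): base 25 x 17 x 10 mm with a 10 mm thick post, 18 mm tall in all; origin at the centre of its underside, 13 mm above the shuttle's underside. Its top is 31 mm above the shuttle's underside
- welder: Fixed welding press. Origin on the bench below the horn's axis; x is the direction in which the shuttle is pushed in, z up. Steel bed 160 mm wide (y), surface 25 mm above the bench, free from x = -300 mm to the guide. Purple head from x = -51 to +130 mm, 110 mm wide, 240 to 440 mm above the bench; column at x = +200 mm, 510 mm tall
- horn: Fixed steel welding horn hanging over the guide on the welder's origin axis: 34 mm diameter at the tip, 52 to 80 mm from 70 mm above the tip; origin at the centre of its lower face, 43 mm above the bed: the clip passes 12 mm below it, the handle does not fit below
- home (a point): On the bed surface below the horn, axes as the welder's: shuttle_nest lies here when the shuttle is fully home. The plate's nose is then 1.5 mm short of the red end stop (face at welder x = +34 mm) and the brass spring balls (one in each guide at x = -30 mm, passed with about 3 to 10 N) sit in the notches
- mouth (a point): On the bed, middle of the wide end of the guide (welder x = -85 mm). Yellow walls narrow from 107 mm here to 73 mm at x = -49; dark guides 73 mm apart go on to x = +35, with lips over the plate: 57 mm between the lips, underside 12.5 and top 18.5 mm above the bed, tilted-up lead-in from x = -68 (up to 26 mm above the bed)
- blue_bin: Loose blue bin of white parts, 110 (x) x 150 (y) x 55 mm tall; origin at the centre of its underside; leave alone
- red_bin: Loose red bin of white parts, 100 (x) x 130 (y) x 50 mm tall; origin at the centre of its underside; leave alone
- spanner: Loose spanner 160 mm long lying on the bench along its x; leave alone
Things that resemble listed ones, but are neither listed nor needed, are in the scene too. Several things look just like the shuttle: the one meant starts nearest to the robot's base.

How it is judged:
On the way:
1. the shuttle lies flat on the bed with its nose in the guide, clip still in the nest (x of shuttle_nest in the frame of home between -0.11 and -0.02 m and y of shuttle_nest in the frame of home between -0.01 and 0.01 m and z of shuttle_nest in the frame of home between -0.004 and 0.006 m and angle between the x axis of shuttle and the x axis of welder, either way round below 0.15 rad and x of clip in the frame of shuttle between 0.074 and 0.086 m and y of clip in the frame of shuttle between -0.006 and 0.006 m and z of clip in the frame of shuttle between 0.008 and 0.018 m), for 0.1 s.
At the end, for the whole second after the job is handed in: The shuttle lies flat in the guide, held by the detent: shuttle_nest within 3.5 mm of home along the guide, 3 mm across and 3 mm in height, the axes within 0.06 rad; the clip is upright (0.15 rad) in the nest (within 6 mm, 5 mm in height); shuttle at rest and released (x of shuttle_nest in the frame of home between -0.0035 and 0.0035 m and y of shuttle_nest in the frame of home between -0.003 and 0.003 m and z of shuttle_nest in the frame of home between -0.003 and 0.003 m and angle between the x axis of shuttle and the x axis of welder, either way round below 0.06 rad and angle between shuttle's own z axis and vertical below 0.06 rad and x of clip in the frame of shuttle between 0.074 and 0.086 m and y of clip in the frame of shuttle between -0.006 and 0.006 m and z of clip in the frame of shuttle between 0.008 and 0.018 m and angle between clip's own z axis and vertical below 0.15 rad and linear speed of shuttle below 0.01 m/s and contact force between the fingers and shuttle below 0.1 N); the robot touches nothing.
It fails at once if the horn is struck (more than 3 N) (contact force between horn and anything else above 3 N).
It fails at once if a bin or the spanner is moved by more than 25 mm (distance of any of blue_bin, red_bin, spanner from where it was at the start of the episode above 0.025 m).
It also fails if it takes over 43 s, if anything falls off the work surface, if the arm or the gripper's body presses on something with over 40 N, if the wrist force passes 120 N, or if a joint passes its speed limit or range.

## Working session

There is one attempt and no reset: what is moved stays moved. The work goes in short steps, Python scripts to look and compute and a shell command to move; the robot and the scene stay as the last step left them, time stands still between calls to the robot, and variables do not carry over. Pictures are saved under pics/ and viewed, about 8 in all and at most 12, crops included, and the job is handed in when it is done.

```bash
mkdir -p pics; ls
python3 - <<'E'
from bench import *
import cv2
s=get_state();print(s)
for n in ("scene","top"):
    r=get_image(n);cv2.imwrite(f"pics/{n}0.png",r["image"][:,:,::-1])
    print(n,{k:v for k,v in r.items() if k!="image"})
E
```

```text
pics
{'time': 0.0, 'joint_positions': array([-1.16986512,  0.32180864, -0.07009122,  1.45171411,  0.02260964,
        1.37078396, -0.05693982]), 'qd': array([ 0.00059703, -0.00190221, -0.0002683 ,  0.00065206, -0.00025866,
        0.00027369, -0.00034964]), 'joint_torque': array([-5.05037278e-04, -4.91292286e+01, -4.03987644e-01, -3.12525845e+01,
       -6.39721518e-02,  4.38476563e-02,  1.37228412e-04]), 'position': array([0.24504806, 0.60142613, 0.22145126]), 'tool_rot': array([-6.03800955e-01, -3.08275186e+00,  2.99790354e-03]), 'ft_force': array([-0.29166522, -0.15068393, -0.61850173]), 'torque': array([-0.01619621,  0.02965336, -0.04914832]), 'grip_width': 0.9998352668040215}
scene {'fx': 443.1116855260957, 'fy': 443.1116855260957, 'cx': 319.79575840628564, 'cy': 207.64353168276017, 'position': array([ 0.99781909, -0.99138954,  0.72450906]), 'rotation': array([-2.10755288, -0.49213912,  0.29520518])}
top {'fx': 487.7095830118576, 'fy': 487.7095830118576, 'cx': 320.3462752548162, 'cy': 205.7668135084704, 'position': array([ 0.41934199, -0.09587968,  1.24633883]), 'rotation': array([-2.19743851,  2.14020299, -0.09181581])}
```

View pics/top0.png

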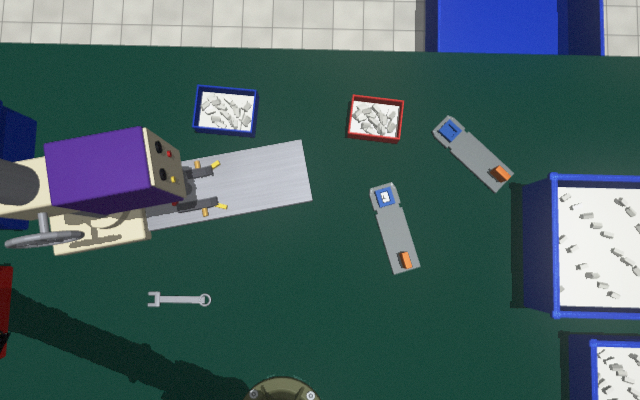

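View pics/scene0.png

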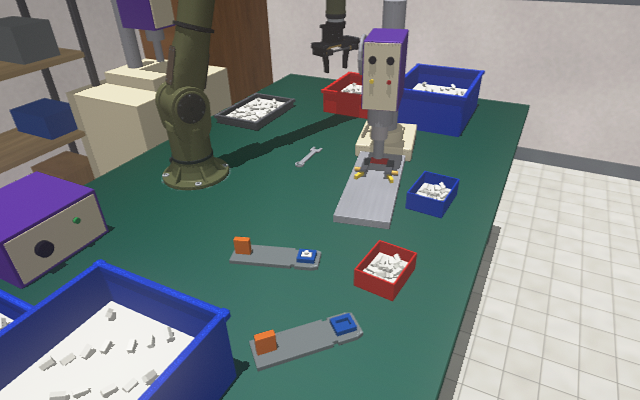

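```bash
cat > h.py <<'E'
from bench import *
import cv2, numpy as np
from scipy.spatial.transform import Rotation as R
def bp(r,uv,z):
    d=R.from_rotvec(r["rotation"]).as_matrix()@np.array([(uv[0]-r["cx"])/r["fx"],(uv[1]-r["cy"])/r["fy"],1.])
    p=r["position"]; return p+d*(z-p[2])/d[2]
def proj(r,P):
    q=(np.atleast_2d(P)-r["position"])@R.from_rotvec(r["rotation"]).as_matrix()
    return q[:,:2]/q[:,2:]*[r["fx"],r["fy"]]+[r["cx"],r["cy"]]
E
python3 - <<'E'
from h import *
r=get_image("top");im=np.ascontiguousarray(r["image"][:,:,::-1])
a=cv2.resize(im[175:285,360:430],None,fx=5,fy=5,interpolation=cv2.INTER_CUBIC)
b=cv2.resize(im[130:240,160:320],None,fx=2.8,fy=2.8,interpolation=cv2.INTER_CUBIC)
c=np.zeros((550,800,3),np.uint8);c[:,:350]=a;c[:b.shape[0],352:352+b.shape[1]]=b
cv2.imwrite("pics/c.png",c)
for uv in [(283,395),(302,140),(312,200)]:print(bp(r,uv,0.025))
hsv=cv2.cvtColor(im,cv2.COLOR_BGR2HSV)
def seg(lo,hi,box):
    m=cv2.inRange(hsv,lo,hi);k=np.zeros_like(m);x0,y0,x1,y1=box;k[y0:y1,x0:x1]=m[y0:y1,x0:x1];return k
m=seg((0,0,90),(179,70,255),(360,175,430,285));n=max(cv2.findContours(m,0,2)[0],key=cv2.contourArea);print("plate",cv2.minAreaRect(n))
m=seg((5,150,100),(20,255,255),(360,175,430,285));n=max(cv2.findContours(m,0,2)[0],key=cv2.contourArea);print("handle",cv2.minAreaRect(n))
m=seg((100,100,60),(120,255,255),(360,175,430,285));n=max(cv2.findContours(m,0,2)[0],key=cv2.contourArea);print("nest",cv2.minAreaRect(n))
E
```

```text
[ 0.07033176 -0.00482808  0.025     ]
[ 0.70111815 -0.03188789  0.025     ]
[ 0.54808202 -0.06172952  0.025     ]
plate ((393.77838134765625, 227.5297393798828), (90.28437042236328, 28.526330947875977), 72.89727020263672)
handle ((405.95001220703125, 259.8500061035156), (16.127614974975586, 6.324554920196533), 71.56504821777344)
nest ((384.4495849609375, 196.6651611328125), (17.43243980407715, 16.378829956054688), 73.3007583618164)
```

View pics/c.png

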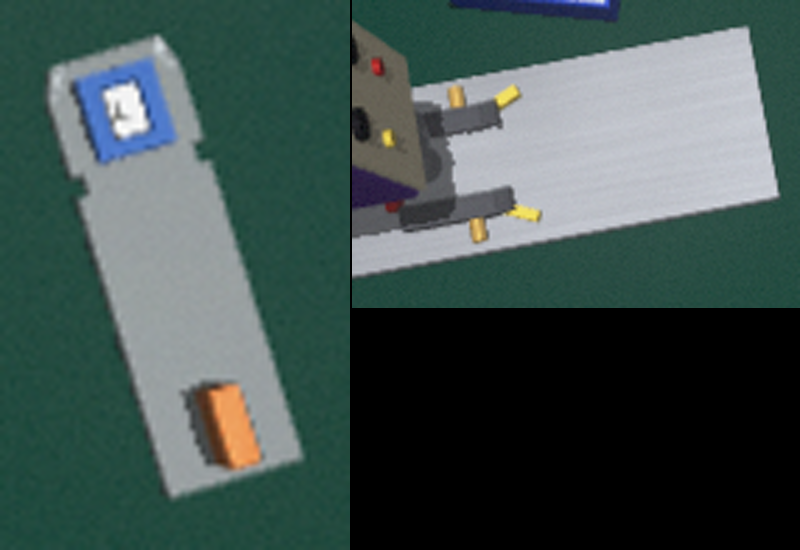

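```bash
cat > fit.py <<'E'
from h import *
from scipy.optimize import least_squares
r=get_image("top")
def fit(M,uv,x0):
    M=np.array(M,float)/1000
    def f(p): 
        c,s=np.cos(p[2]),np.sin(p[2]);W=np.c_[p[0]+c*M[:,0]-s*M[:,1],p[1]+s*M[:,0]+c*M[:,1],M[:,2]]
        return (proj(r,W)-uv).ravel()
    o=least_squares(f,x0,loss="soft_l1");print(o.x,np.round(o.fun.reshape(-1,2),1).tolist());return o.x
c=np.array([(172,497),(302,458),(55,68),(158,37),(82,190),(205,157),(75,75),(155,58),(177,143),(100,162),(238,383),(262,460)],float)/5+[360-.4,175-.4]
M=[(-112.5,35,10),(-112.5,-35,10),(112.5,29,10),(112.5,-29,10),(50,35,10),(50,-35,10),(102,20,22),(102,-20,22),(58,-20,22),(58,20,22),(-65,-8,55),(-105,-8,55)]
p=fit(M,c,[.45,-.2,.3]);R2=np.array([[np.cos(p[2]),-np.sin(p[2])],[np.sin(p[2]),np.cos(p[2])]])
print("handle",p[:2]+R2@[-.085,0],"nest",p[:2]+R2@[.08,0])
w=np.array([(749,27),(778,196)])/2.8+[160-352/2.8-.3,130-.3]
lo=np.array([(352,275)])/2.8+[160-352/2.8-.3,130-.3];up=np.array([(415,85)])/2.8+[160-352/2.8-.3,130-.3]
E0,E1=[bp(r,x,.025)[:2] for x in w];L=bp(r,lo[0],.025)[:2];U=bp(r,up[0],.025)[:2]
print(E0,E1,L,U)
a1=np.arctan2(*(L-E1)[::-1]);a2=np.arctan2(*(U-E0)[::-1]);a3=np.arctan2(*(E1-E0)[::-1])+np.pi/2
print("yaws",a1,a2,a3,"w",np.linalg.norm(E0-E1))
t=(a1+a2)/2;d=np.array([np.cos(t),np.sin(t)]);o=(E0+E1)/2+.3*d;print("welder",o,t,"mouth",o-.085*d)
E
python3 fit.py
```

```text
[ 0.48549902 -0.27014848  0.30995771] [[-0.5, 0.2], [0.2, 0.2], [-0.7, -0.0], [0.4, -0.1], [-1.3, -0.3], [0.5, -1.4], [0.3, 0.9], [-0.5, -0.1], [0.2, -0.4], [0.4, 0.2], [0.1, -0.0], [0.2, 0.5]]
handle [ 0.40454957 -0.29607504] nest [ 0.56168674 -0.24574701]
[ 0.70278872 -0.03052541] [ 0.54883125 -0.06131224] [0.46770833 0.31866763] [0.64164342 0.27126744]
yaws 1.7811313144852652 1.770697216398309 -1.3734298585298816 w 0.15700551489326164
welder [0.5647052  0.24779226] 1.775914265441787 mouth [0.58201822 0.16457412]
```

```bash
python3 -m jog '[[14,-50,10,-0.15],[28,-100,10,-0.3],[42,-150,10,-0.45],[55,-201,10,-0.6],[75,-251,10,-0.75],[95,-301,10,-0.9],[112,-341,10,-1.05],[140,-390,10,-1.22]]' 1 60 && python3 -m jog '[[15,-55,0,-0.15],[30,-110,0,-0.3],[40,-165,0,-0.45],[45,-215,0,-0.6],[45,-275,0,-0.75],[40,-335,-20,-0.9],[35,-390,-50,-1.05],[27,-445,-60,-1.22]]'; python3 -c "
from h import *
s=get_state();print(s['position'],s['joint_positions'],R.from_rotvec(s['tool_rot']).as_matrix().round(3))"
```

```text
time: 1.2
position: [0.3852, 0.2111, 0.2327]
tool_rot: [-2.265, -2.177, -0.001]
ft_force: [1.6, -0.2, 1.0]
grip_width: 1.002
time: 2.2
position: [0.4109, -0.2342, 0.1712]
tool_rot: [-3.103, -0.484, 0.001]
ft_force: [0.7, 0.5, 0.1]
grip_width: 1.001
[ 0.41094906 -0.23418395  0.17119994] [-0.34382945 -0.0630016   0.78903306  1.96571969  0.04728635  1.22197958
 -0.83307133] [[ 0.952  0.305 -0.001]
 [ 0.305 -0.952  0.001]
 [-0.001 -0.001 -1.   ]]
```

```bash
python3 -m jog '[[1,-30,-20,0],[1,-60,-40,0],[1,-60,-60,0],[1,-60,-80,0],[1,-60,-90,0],[1,-60,-91,0],[1,-60,-91,0],[1,-60,-91,0]]'; python3 -c "
from h import *
s=get_state();print(s['position']);r=get_image('wrist');print({k:v for k,v in r.items() if k!='image'})
cv2.imwrite('pics/w1.png',r['image'][:,:,::-1])"
```

```text
time: 3.2
position: [0.4138, -0.2932, 0.0823]
tool_rot: [3.102, 0.493, 0.002]
ft_force: [-1.1, -0.8, 0.7]
grip_width: 0.999
[ 0.41381501 -0.2931992   0.08233168]
{'fx': 309.70691628693146, 'fy': 309.70691628693146, 'cx': 318.80691480964765, 'cy': 196.72637962320513, 'tool_from_camera': array([[ 1.64061912e-04, -9.51908290e-01, -3.06383061e-01,
         8.58465831e-02],
       [ 9.99999981e-01,  1.22765963e-04,  1.54055418e-04,
         1.37624384e-03],
       [-1.09033218e-04, -3.06383080e-01,  9.51908292e-01,
        -1.61619982e-01],
       [ 0.00000000e+00,  0.00000000e+00,  0.00000000e+00,
         1.00000000e+00]])}
```

View pics/w1.png

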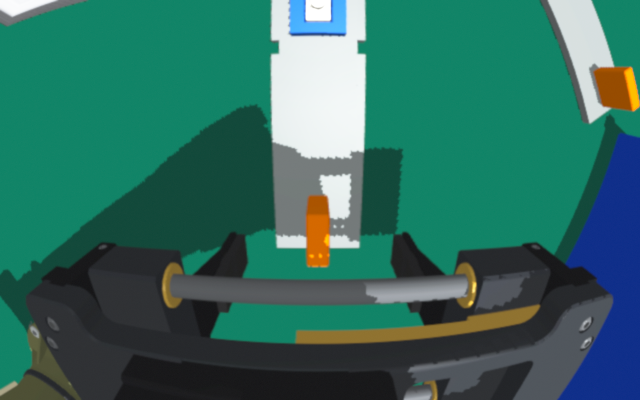

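```bash
cat >> h.py <<'E'
def wray(r,uv,zt):
    d=np.array([uv[0]-r["cx"],uv[1]-r["cy"]]);n=np.hypot(*d);a=n/r["fx"]
    v=np.r_[d/n*np.sin(a),np.cos(a)];T=r["tool_from_camera"];v=T[:3,:3]@v;o=T[:3,3]
    return o+v*(zt-o[2])/v[2]
E
python3 - <<'E'
from h import *
r=get_image('wrist');im=r['image']
print(im[190:272:4,318].tolist())
for uv,h in [((318,196),.055),((318,196),.01),((318,267),.055),((318,248),.01),((318,47),.01)]: print(uv,h,wray(r,uv,.0823-h))
E
```

```text
[[116, 124, 122], [133, 113, 101], [170, 84, 0], [171, 84, 0], [171, 86, 0], [171, 86, 0], [188, 93, 0], [212, 105, 0], [212, 104, 0], [212, 105, 0], [213, 105, 0], [212, 105, 0], [212, 104, 0], [212, 105, 0], [212, 104, 0], [212, 105, 0], [236, 122, 0], [215, 107, 0], [210, 104, 0], [159, 125, 68], [16, 131, 103]]
(318, 196) 0.055 [0.02552898 0.00089009 0.0273    ]
(318, 196) 0.01 [0.01116156 0.00077428 0.0723    ]
(318, 267) 0.055 [-0.02696042  0.00084702  0.0273    ]
(318, 248) 0.01 [-0.03502845  0.00073874  0.0723    ]
(318, 47) 0.01 [0.12649568 0.00080035 0.0723    ]
```

```bash
python3 -m jog '[[0,0,-20,0],[0,0,-40,0],[0,0,-56,0],[0,0,-59,0],[0,0,-59,0],[0,0,-59,0],[0,0,-59,0],[0,0,-59,0]]' && python3 -m jog '[[0,0,0,0],[0,0,0,0],[0,0,0,0],[0,0,0,0],[0,0,0,0],[0,0,0,0],[0,0,1,0],[0,0,2,0]]' -1 60 && python3 -m jog '[[0,0,5,0],[0,0,10,0],[0,0,16,0],[0,0,24,0],[0,0,34,0],[0,0,46,0],[0,0,58,0],[0,0,60,0]]' && python3 -c "
from h import *
s=get_state();print(s['ft_force'],s['torque']);r=get_image('wrist')
r2=get_image('scene')
cv2.imwrite('pics/w2.png',np.hstack([r['image'][:300,150:500],r2['image'][130:330,190:440].repeat(1,0)[:200].copy() if 0 else cv2.resize(r2['image'][200:300,200:350],(450,300))])[:,:,::-1])"
```

```text
time: 4.3
position: [0.4135, -0.293, 0.0229]
tool_rot: [3.102, 0.493, 0.001]
ft_force: [-0.2, -0.4, -0.2]
grip_width: 1.002
time: 5.3
position: [0.4131, -0.2929, 0.0246]
tool_rot: [-3.103, -0.493, 0.0]
ft_force: [0.2, 0.6, -3.8]
grip_width: 0.181
time: 6.3
position: [0.414, -0.2935, 0.0859]
tool_rot: [3.102, 0.492, 0.003]
ft_force: [0.1, 0.6, -5.0]
grip_width: 0.181
[ 0.14960177  0.61773551 -5.01714806] [-0.10463965  0.30151991 -0.02721658]
```

View pics/w2.png

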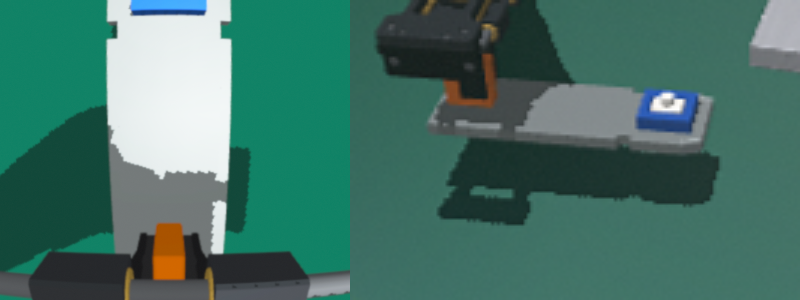

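```bash
python3 -m jog '[[5,10,10,0.06],[15,30,20,0.16],[30,50,30,0.28],[50,80,35,0.4],[70,110,35,0.52],[90,140,35,0.64],[110,165,35,0.76],[125,180,35,0.86]]' && python3 -m jog '[[20,15,0,0.1],[38,30,0,0.2],[54,45,0,0.3],[68,56,0,0.4],[78,64,0,0.5],[83,69,0,0.57],[86,70,0,0.606],[86,70,0,0.606]]'
python3 - <<'E'
from h import *
s=get_state();print(s['position'],R.from_rotvec(s['tool_rot']).as_matrix().round(4),s['joint_positions'].round(2))
r=get_image('wrist');cv2.imwrite('pics/w3.png',r['image'][:,:,::-1])
E
```

```text
time: 7.4
position: [0.5397, -0.1086, 0.12]
tool_rot: [-2.604, -1.756, -0.002]
ft_force: [0.1, 0.7, -4.5]
grip_width: 0.18
time: 8.4
position: [0.6244, -0.042, 0.1197]
tool_rot: [1.974, 2.444, 0.0]
ft_force: [-0.3, 0.3, -4.5]
grip_width: 0.177
[ 0.62437161 -0.04195051  0.11972267] [[-2.104e-01  9.776e-01  2.000e-04]
 [ 9.776e-01  2.104e-01  1.000e-04]
 [ 1.000e-04  2.000e-04 -1.000e+00]] [-0.39  0.36  0.51  1.66 -0.19  1.17  0.38]
```

View pics/w3.png

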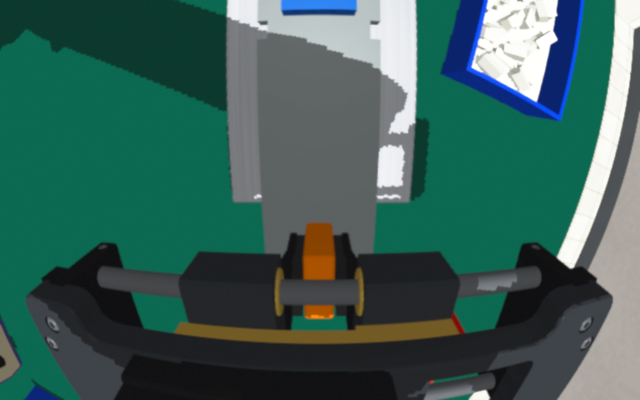

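Run:
```python
from h import *
r=get_image('wrist');im=cv2.cvtColor(r['image'],cv2.COLOR_RGB2HSV)
# bed: low saturation; print edges along rows
for row in (195,180,150,120,80,50):
    m=im[row,:,1]<60; c=np.where(m[200:440])[0]+200
    L,Rr=c.min(),c.max()+1
    print(row,L,Rr,[ (wray(r,(u,row),.0947)[:2]*1000).round(1).tolist() for u in (L,Rr)])
for uv in [(240,201.5),(400,201)]: print("end",(wray(r,uv,.0947)[:2]*1000).round(1))
for uv in [(262,195),(376,195),(260,60),(379,60),(260,31),(379,31)]: print("plate",(wray(r,uv,.013)[:2]*1000).round(1))
```

```text
195 233 411 [[2.6, -75.2], [2.6, 83.7]]
180 231 412 [[16.5, -76.0], [16.5, 83.4]]
150 229 414 [[43.2, -75.9], [43.3, 83.2]]
120 228 416 [[69.0, -75.5], [69.3, 83.6]]
80 227 417 [[103.2, -75.3], [103.6, 83.3]]
50 226 417 [[129.2, -76.0], [129.7, 83.1]]
end [ -3.5 -69.2]
end [-3.  73.8]
plate [ 28.4 -32.8]
plate [28.4 35.4]
plate [107.3 -31.6]
plate [107.4  34.7]
plate [124.4 -31.7]
plate [124.5  34.7]
```

```bash
python3 -m jog '[[2,0.5,-15,0],[2,0.5,-30,0],[2,0.5,-42,0],[2,0.5,-52,0],[2,0.5,-58,0],[2,0.5,-62,0],[2,0.5,-66,0],[2,0.5,-68,0]]' && python3 -m jog '[[0,0,-1,0],[0,0,-2,0],[0,0,-3,0],[0,0,-4,0],[0,0,-4,0],[0,0,-4,0],[0,0,-4,0],[0,0,-4,0]]'
```

```text
time: 9.5
position: [0.6263, -0.0425, 0.0516]
tool_rot: [1.976, 2.442, 0.0]
ft_force: [0.3, 0.2, -4.4]
grip_width: 0.179
time: 10.5
position: [0.6265, -0.0426, 0.0495]
tool_rot: [-1.976, -2.442, -0.002]
ft_force: [-4.7, 0.0, 7.5]
grip_width: 0.177
```

```bash
python3 -m jog '[[0,0,0,0],[0,0,0,0],[0,0,0,0],[0,0,0,0],[0,0,0,0],[0,0,0,0],[0,0,0,0],[0,0,0,0]]' -0.4 30 && python3 -m jog '[[0,0,0,0],[0,0,0,0],[0,0,0,0],[0,0,0,0],[0,0,0,0],[0,0,0,0],[0,0,0,0],[0,0,0,0]]' -1 30
python3 - <<'E'
from h import *
s=get_state();print(s['position'])
r=get_image('wrist');r2=get_image('scene')
cv2.imwrite('pics/w4.png',np.hstack([r['image'][:300,170:470],cv2.resize(r2['image'][110:235,310:455],(348,300))])[:,:,::-1])
r3=get_image('top');cv2.imwrite('pics/t4.png',cv2.resize(r3['image'][120:250,150:350],None,fx=4,fy=4,interpolation=2)[:,:,::-1])
E
```

```text
time: 11.5
position: [0.6262, -0.0425, 0.0476]
tool_rot: [1.976, 2.442, 0.0]
ft_force: [0.2, -0.1, 0.5]
grip_width: 0.301
time: 12.5
position: [0.6263, -0.0425, 0.0476]
tool_rot: [1.976, 2.442, 0.0]
ft_force: [0.1, -0.3, 0.3]
grip_width: 0.18
[ 0.62627914 -0.04252012  0.04759942]
```

View pics/w4.png

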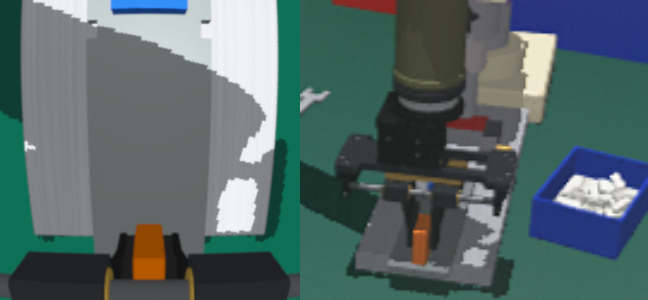

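Run:
```python
from h import *
r=get_image('wrist');hs=cv2.cvtColor(r['image'],cv2.COLOR_RGB2HSV);g=r['image'].astype(int).sum(2)
for row in (200,100,60):
    m=hs[row,:,1]<60;c=np.where(m[180:470])[0]+180;L,Rr=c.min(),c.max()+1
    dl=np.abs(np.diff(g[row]));cl=245+dl[245:272].argmax()+1;cr=368+dl[368:392].argmax()+1
    y=[wray(r,(u,row),z)[1]*1000 for u,z in ((L,.0226),(Rr,.0226),(cl,.0126),(cr,.0126))]
    print(row,L,Rr,cl,cr,np.round(y,1),"bed c",(y[0]+y[1])/2,"plate c",(y[2]+y[3])/2,"x",wray(r,(320,row),.0126)[0])
print("notch x",wray(r,(380,31),.0126)[0])
```

```text
200 200 439 261 389 [-77.2  80.6 -33.5  43.5] bed c 1.6713138320478862 plate c 4.982491662607114 x 0.025445274582284252
100 192 447 257 381 [-77.3  80.5 -33.5  36. ] bed c 1.63253061151552 plate c 1.2472605183455698 x 0.0837320473050254
60 191 448 257 382 [-77.4  80.6 -33.2  36.3] bed c 1.626321426831602 plate c 1.528174461983948 x 0.1063608081738446
notch x 0.1244382866135627
```

```bash
python3 -m jog '[[-1.5,7,0,0],[-3.5,16.5,0,0],[-5.5,26,0,0],[-7.5,35,0,0],[-9.5,44.5,0,0],[-11.7,55,0,0],[-13.7,64,0,0],[-14.6,68.5,0,0]]'
python3 - <<'E'
from h import *
s=get_state();print(s['position'],s['ft_force'],s['torque'])
r=get_image('wrist');r3=get_image('top')
cv2.imwrite('pics/w5.png',np.hstack([r['image'][:300,170:470],cv2.resize(r3['image'][130:230,160:320],(480,300),interpolation=2)])[:,:,::-1])
E
```

```text
time: 13.7
position: [0.6115, 0.0269, 0.0476]
tool_rot: [-1.975, -2.443, -0.0]
ft_force: [1.1, -2.7, -1.1]
grip_width: 0.185
[0.61149999 0.02693719 0.04762263] [ 1.11277447 -2.67193613 -1.092468  ] [-0.6298991  -0.10262722  0.02632688]
```

View pics/w5.png

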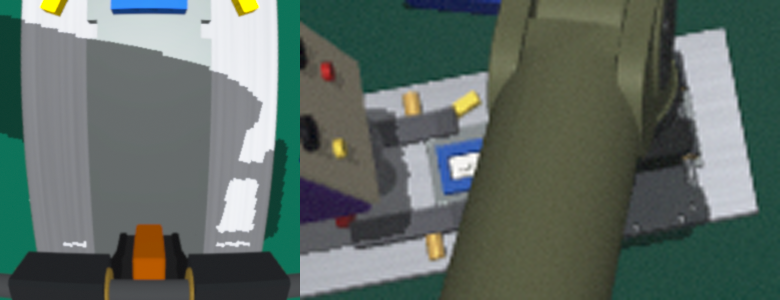

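```bash
python3 -m jog '[[-1,5,0,0],[-2.1,10,0,0],[-3.6,17,0,0],[-5.2,24.5,0,0],[-6.7,31.5,0,0],[-8.3,39,0,0],[-10,47,0,0],[-11.5,54,0,0]]' && python3 -m jog '[[-0.2,1,0,0],[-0.5,2.5,0,0],[-0.8,4,0,0],[-1.1,5.2,0,0],[-1.4,6.5,0,0],[-1.7,7.8,0,0],[-1.8,8.5,0,0],[-1.8,8.5,0,0]]'
python3 - <<'E'
from h import *
r=get_image('wrist');cv2.imwrite('pics/w6.png',cv2.resize(r['image'][:300,170:470],None,fx=2,fy=2)[:,:,::-1])
E
```

```text
time: 14.8
position: [0.6003, 0.0786, 0.0476]
tool_rot: [1.977, 2.44, -0.002]
ft_force: [0.6, -5.1, -0.5]
grip_width: 0.18
time: 15.8
position: [0.5984, 0.0875, 0.0476]
tool_rot: [1.977, 2.441, -0.001]
ft_force: [1.5, -6.1, -1.0]
grip_width: 0.183
```

```bash
python3 -m jog '[[-0.1,0.5,0,0],[-0.2,1,0,0],[-0.3,1.5,0,0],[-0.4,2,0,0],[-0.5,2.5,0,0],[-0.6,3,0,0],[-0.6,3,0,0],[-0.6,3,0,0]]' && python3 -m jog '[[-0.1,0.4,0,0],[-0.2,0.8,0,0],[-0.2,1.2,0,0],[-0.3,1.5,0,0],[-0.3,1.5,0,0],[-0.3,1.5,0,0],[-0.3,1.5,0,0],[-0.3,1.5,0,0]]'
```

```text
time: 16.85
position: [0.5975, 0.0926, 0.0476]
tool_rot: [-1.975, -2.442, -0.001]
ft_force: [-0.4, 0.1, -0.5]
grip_width: 0.18
time: 17.85
position: [0.5974, 0.093, 0.0476]
tool_rot: [1.976, 2.442, 0.0]
ft_force: [1.0, -0.9, -0.4]
grip_width: 0.179
```

```bash
python3 -m jog '[[-0.1,0.4,0,0],[-0.2,0.8,0,0],[-0.2,0.8,0,0],[-0.2,0.8,0,0],[-0.2,0.8,0,0],[-0.2,0.8,0,0],[-0.2,0.8,0,0],[-0.2,0.8,0,0]]'; python3 -m jog '[[-0.1,0.4,0,0],[-0.2,0.8,0,0],[-0.2,0.8,0,0],[-0.2,0.8,0,0],[-0.2,0.8,0,0],[-0.2,0.8,0,0],[-0.2,0.8,0,0],[-0.2,0.8,0,0]]'
```

```text
time: 18.85
position: [0.5972, 0.0939, 0.0476]
tool_rot: [-1.976, -2.442, -0.0]
ft_force: [-0.7, -1.1, -0.3]
grip_width: 0.18
time: 19.85
position: [0.597, 0.0946, 0.0476]
tool_rot: [1.976, 2.442, 0.0]
ft_force: [1.1, -1.9, -0.5]
grip_width: 0.181
```

```bash
python3 -m jog '[[-0.1,0.4,0,0],[-0.2,0.8,0,0],[-0.2,0.8,0,0],[-0.2,0.8,0,0],[-0.2,0.8,0,0],[-0.2,0.8,0,0],[-0.2,0.8,0,0],[-0.2,0.8,0,0]]'
python3 - <<'E'
from h import *
r=get_image('wrist');s=get_state();print(s['position'],s['ft_force'])
cv2.imwrite('pics/w7.png',cv2.resize(r['image'][:260,180:460],None,fx=2.2,fy=2.2,interpolation=2)[:,:,::-1])
E
```

```text
time: 20.85
position: [0.5968, 0.0953, 0.0476]
tool_rot: [1.976, 2.442, -0.0]
ft_force: [1.2, -2.2, -1.0]
grip_width: 0.183
[0.59684721 0.09533963 0.04759365] [ 0.86014546 -3.46785513 -0.80667986]
```

View pics/w7.png

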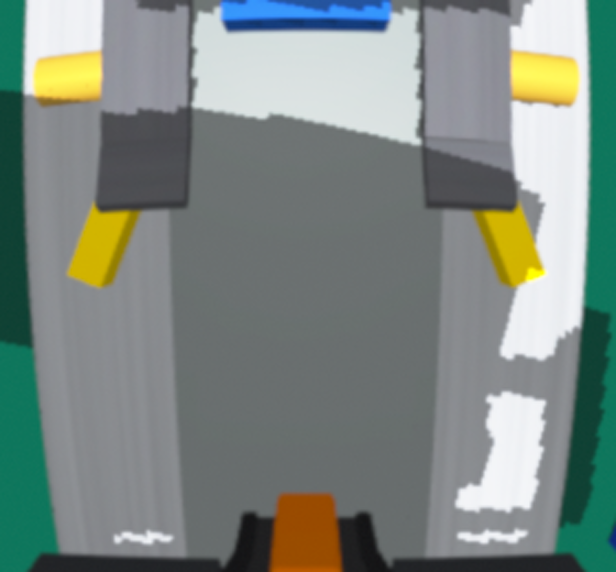

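Run:
```python
from h import *
r=get_image('wrist')
for n,v,u,h in [("lip lead",94.5,245,.026),("lip lead",94.5,245,.020),("nest rear bottom",13.6,320,.010),("nest rear top",10.5,320,.022),("cyl top",24,210,.01),("cyl bot",48,210,.01),("yellow end",128,225,.0),("yellow end",128,225,.02),("yellow end",123,220,.026)]:
    print(n,h,(wray(r,(u,v),.0226-h)*1000).round(1))
```

```text
lip lead 0.026 [ 87.5 -36.6  -3.4]
lip lead 0.02 [ 87.7 -38.    2.6]
nest rear bottom 0.01 [133.6   1.8  12.6]
nest rear top 0.022 [132.    1.7   0.6]
cyl top 0.01 [131.5 -61.3  12.6]
cyl bot 0.01 [116.8 -61.1  12.6]
yellow end 0.0 [ 68.3 -56.1  22.6]
yellow end 0.02 [ 70.  -49.9   2.6]
yellow end 0.026 [ 73.3 -50.7  -3.4]
```

```bash
python3 -m jog '[[0,0,0,0],[0,0,0,0],[0,0,0,0],[0,0,0,0],[0,0,0,0],[0,0,0,0],[0,0,0,0],[0,0,0,0]]' 0.0 30
python3 - <<'E'
from h import *
r=get_image('wrist');s=get_state();print(s['position'],s['ft_force'])
cv2.imwrite('pics/w8.png',cv2.resize(r['image'][:260,180:460],None,fx=2.2,fy=2.2,interpolation=2)[:,:,::-1])
E
```

```text
time: 21.95
position: [0.5968, 0.0954, 0.0476]
tool_rot: [1.976, 2.442, 0.0]
ft_force: [0.7, -0.3, -0.5]
grip_width: 0.502
[0.59681073 0.0953741  0.04755925] [-0.05524542  0.20064155  0.42172354]
```

View pics/w8.png

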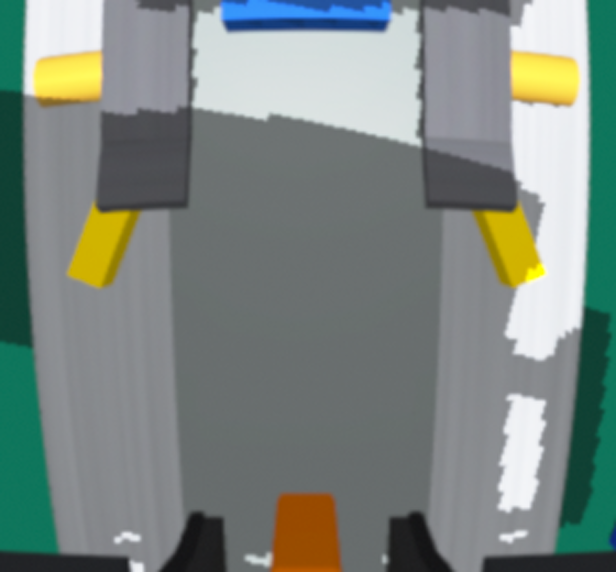

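```bash
python3 -m jog '[[0,0,10,0],[0,0,22,0],[0,0,36,0],[0,0,52,0],[4,-20,65,0],[8,-40,80,0],[12,-60,95,0],[12,-60,100,0]]' && python3 -m jog '[[0,-30,0,0],[-20,-80,0,0],[-50,-130,0,0],[-70,-180,0,0],[-80,-230,0,0],[-90,-280,0,0],[-90,-320,0,0],[-90,-320,0,0]]'
python3 - <<'E'
from h import *
r=get_image('top');r2=get_image('scene')
a=cv2.resize(r['image'][130:240,160:320],None,fx=3,fy=3,interpolation=2);b=cv2.resize(r2['image'][110:230,330:420],(248,330),interpolation=2)
cv2.imwrite('pics/t9.png',np.hstack([a,b])[:,:,::-1])
E
```

```text
time: 23.0
position: [0.6098, 0.0316, 0.1492]
tool_rot: [1.981, 2.435, 0.001]
ft_force: [-0.3, 0.2, -0.4]
grip_width: 0.502
time: 24.0
position: [0.5174, -0.2882, 0.1475]
tool_rot: [1.983, 2.436, -0.003]
ft_force: [0.1, 0.5, -0.0]
grip_width: 0.497
```

View pics/t9.png

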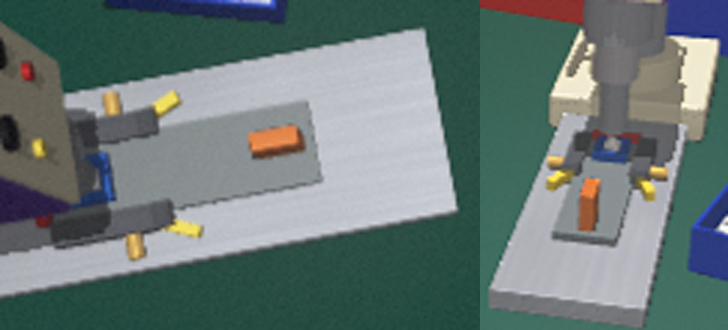

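Run:
```python
from h import *
r=get_image('top');f=lambda x,y,z:bp(r,(160+x/3-.33,130+y/3-.33),z)[:2]
d=np.array([np.cos(1.781),np.sin(1.781)]);n=np.array([-d[1],d[0]])
p=[f(306,101,.035),f(322,182,.035)];b=[f(424,30,.025),f(457,211,.025)]
print("along",(sum(p)/2-sum(b)/2)@d,"across",(sum(p)/2-sum(b)/2)@n,"yaw plate",np.arctan2(*(p[0]-p[1])[::-1])+np.pi/2,"plate w",np.linalg.norm(p[0]-p[1]),"bed w",np.linalg.norm(b[0]-b[1]))
```

```text
along 0.10725761875090001 across 0.00013362620878896075 yaw plate 1.8011682221207037 plate w 0.06994510263031316 bed w 0.15721461583422655
```

Rear edge of the plate is 107.3 mm from the bed end (home is 107.5 mm) and 0.1 mm off the centre line. It is released and the arm is clear.

```bash
python3 -c "
from bench import *
print(close_job(), get_state()['time'])"
```

```text
the job is handed in; nothing more can be done
the job is handed in; nothing more can be done
```

The shuttle is in the press at the home position, released and with the arm clear. I handed the job in at about 24 s of the 43 s allowed, and no verdict was reported.

I gripped the shuttle by its handle and turned it in line with the press. I then set it flat on the bed, let it settle, regripped and slid it about 141 mm under the lips.

**Last checks:**
- **Position along the guide:** in the top view the plate's rear edge is 107.3 mm from the bed end, against 107.5 mm when home. In the wrist view the nest is 46.0 mm past the lip edge, which matches home. Measured against the brass ball housings it came out about 1.4 mm further in, still inside the 3.5 mm tolerance.
- **Position across the guide:** 0.1 mm off the centre line. The yaw difference in the top view was about 0.02 rad, which is within measuring error.
- **Detent:** the push force rose to about 6 N, fell to zero as the shuttle moved forward by itself, then rose slowly to 2–3.5 N. I take that as the detent engaging, but I could not see the balls directly. The shuttle did not move when released.
- **Clip:** it looked seated and upright in the nest with the nose in the guide. In the last scene view the horn partly hides it.
- **Horn, bins and spanner:** I saw no sign that the horn was struck. The arm never went near the bins or the spanner, but I did not measure their positions again at the end.

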